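# Pack a threaded rod in its tube and snap the cap home

### The arm

A 6-joint arm with a two-finger parallel gripper is mounted at the origin on the work surface. World frame = base frame: x ahead of the robot, y to its left, z up, the work surface at z = 0. Lengths are in m, angles in rad, forces in N, time in s.
With the tool pointing down it reaches from about 0.35 to 0.875 m from the base axis. Payload 4.2 kg.
Tool frame: the origin (TCP) lies on the centre line of the jaws, within the pads' length; the fingertips stand env.tip_extent ahead of it and the grasp point (between the pads) lies 6 mm ahead of it (env.tip_extent is the distance from the TCP to the fingertips, in m); z points along the fingers, y is the line along which they close (so a half turn about z gives the same grasp; the last joint's range is limited). The gripper opens to 87 mm and grips with 3 to 60 N. Pads are 19 mm wide; open, the fingers measure 117 mm over their backs; the gripper's body (75 mm by 190 mm) begins 51 mm behind the grasp point.
Start: joints at [1.413, 0.385, 0.008, 0, -1.194, -0.259], TCP at [0.253, 0.571, 0.248] pointing down, gripper open.
Joint ranges: [-3.14, 3.14], [-1.21, 2.06], [-1.07, 1.41], [-3.16, 2.05], [-2.99, -0.16], [-3.1, 3.1]. Speed limits (rad/s): [2.79, 2.79, 3.14, 3.14, 3.14, 3.14].

### API

Orientations are given as a unit quaternion [w, x, y, z].
In Python, from bench import env, eyes, order, regions_of, place_of gives the robot as it stands.
- The arm moves only by the tool step_arm, never from a script. Its argument "increments" is a list that holds one entry, the list of rows, each a list of 7 numbers: the shift along the tool's x, y, z normalised to -1 to 1, where 1 is 75 mm, then the turn, a rotation vector about the tool's x, y, z normalised to -1 to 1, where 1 is 45 degrees, then the finger opening in mm, from 0 to 87. In form: [[[dx, dy, dz, wx, wy, wz, jaw], ...]]. A call has 1 to 20 rows; each row shifts and turns the commanded pose from where the row before left it, along the tool's axes as they then stand; what a row does not reach is not made up. A row lasts 1/12 s, in which the tool goes at most 41.7 mm and 7.16 degrees, less where a joint would pass 70% of its speed; a pose out of reach is approached as far as the arm can. A call with a number of a shift or a turn outside -1 to 1 is refused whole. A call with a gripper value outside its range is refused whole. The fingers move at their own pace and stop on an object; "grip_force" is the grip in N (left out, the last holds). Time passes only in rows, so rows that do not move let the fingers close. It gives the time, the measured TCP pose, the force, the opening and the grip force at its end, in the units of the state.
- env.get_obs(): the state, without advancing time (a new reading comes with each control period).
- eyes.capture(name): name is "scene" or "top" or "wrist"; returns a dict with "color" (420x560x3 uint8, blue, green, red), "intrinsics" (3x3 intrinsics, pixels), "xyz" and "orientation" of the camera in the world. Camera axes: x right, y down, z forward; pixel columns grow to the right and rows downward; lengths in m; the calibration is good to about 2 mm. A picture is of the moment at which its call begins. There is no depth.
- order.sign_off(): hands the job in; it is judged then, once.
Trained networks look in a picture, given as the dict that the camera call returned (one of the last four; its "shot" number tells which), for a name from the list of things; names that differ only in an ending like _2 or _b are one class to them, and where a whole thing is asked for, a point or a joint stands for the part that bears it (a point fixed in the world has none). Each returns a list of dicts, best first, with "score" (0 to 1); they miss things now and then, are a little off and sometimes report something else, mostly with a low value. They report only what shows in the picture. A call takes as long as a camera call. They do not tell look-alikes from the thing itself.
- regions_of(picture, thing): "mask" (420x560 bool, what is visible of it) and "box" ([left, top, right, bottom] in pixels, round what is visible of it).
- place_of(picture, thing): "location" ([column, row] in pixels: a listed point, or the origin of a listed thing).
The state is a dict: "t": time; "joints": joint angles; "joint_vel": joint speeds; "joint_efforts": joint torques, N m; "position": TCP position; "tcp_rot": TCP orientation; "ft_force": force on the tool from outside, world axes, zero at the start; "ft_torque": the same for the moment, N m; "opening": finger opening in m; "gripper_force": force on a finger pad.
Only numpy, scipy, OpenCV 4.12 (cv2) and the standard library are available. Lean on these libraries where they do the work, as an engineer would, in place of code of your own. Each camera call takes 0.05 s, during which the arm holds its last target. There are 200 camera calls.

### The job

Pack the orange-banded threaded rod: take it out of the black rack, drop it end-down into the upright tube, then press the orange cap onto the tube's white neck until it clicks over the steel balls. Do not stop at the click: keep pressing the cap down on the rubber seal with about 8 N for at least a second, and finish like that, still pressing, without letting go of the cap. Leave all the other rods, caps, fittings and tools where they are.

Things in the scene. Friction and masses are not known exactly. Their poses are not given: they have to be found in the camera images.
- rod_orange: threaded steel rod, 12 mm in diameter, 90 mm long, 80 g, the upper 22 mm wrapped in an orange band; starts upright in one of the rack's three holes (any of them) with the upper 65 mm free above the rack. Origin: centre of its lower end; z along the rod, up
- rod_green: the same rod with a green band, upright in another hole of the rack; stays there
- rod_blue: the same rod with a blue band, upright in another hole of the rack; stays there
- rack: black block fixed to the table, 70 x 200 x 45 mm high (x, y, z), with three 14 mm holes 35 mm deep in a row along its y axis, 65 mm apart, the middle one at its centre. Origin: centre of its underside. A gripper closing along the rack's x axis clears the neighbouring rods
- tube: upright packing tube fixed to the table on a dark 90 x 90 x 12 mm plate: galvanised, 29 mm outside, straight bore of 20 mm, inner floor 12 mm and mouth 130 mm above the table. Its top 30 mm is a white chamfered neck, 37 mm wide, with four spring-loaded steel balls that stand out 4 mm, centres 117 mm above the table. Origin: on the axis at table height; z up
- tube_mouth (a point): centre of the tube's mouth, on top of the uncompressed seal, 130 mm above the table. The cap's bead meets the balls with the cap's underside about 122 mm above the table; pushing it over them takes about 10 N (7 to 15), then the force drops (click) and the balls even draw it down until it meets the seal, underside at 108 mm; 104 mm with the seal fully squeezed
- seal: black rubber sealing ring on top of the neck, 32 mm outside, 20 mm inside; it gives straight down up to 4 mm, at 3 N per mm (12 N at the end), and springs back. Its origin coincides with the tube's origin at table height when uncompressed
- cap_orange: orange snap cap, 70 g: round skirt 53 mm wide, 26 mm high, and on it a central fluted knob 28 mm wide, 32 mm tall (58 mm in all). Starts skirt-down on the table. Origin: centre of the skirt's underside, z up its axis. Hollow from below, 22 mm deep, with a bead of 40 mm inner diameter round its lowest 3 mm
- cap_orange_knob (a point): point on the axis of the orange cap's knob, a good height to grip it: 47 mm above the cap's underside, 11 mm below the knob's top
- cap_green: green snap cap, 70 g: round skirt 53 mm wide, 26 mm high, and on it a central fluted knob 28 mm wide, 32 mm tall (58 mm in all). Starts skirt-down on the table. Origin: centre of the skirt's underside, z up its axis; not needed, stays where it is
- coupling: loose white press coupling with red bands, 34 mm widest, 48 mm tall, standing; bystander. Origin: centre of its underside
- coupling2: loose white press coupling with green bands, 34 mm widest, 48 mm tall, standing; bystander. Origin: centre of its underside
- nipple: loose brass nipple, 34 mm widest, 45 mm tall, standing; bystander. Origin: centre of its underside
- wrench: steel wrench, 200 mm long, lying flat; bystander. Origin: under its middle, x along it
Things that resemble listed ones, but are neither listed nor needed, are in the scene too. Of the things like the tube, leave any that is yellow; of the rest the larger one is meant. There is more than one size of the cap_orange; the one meant has the size given above.

How it is judged:
On the way, in this order (a step that is already met when the one before it is completed fails the run):
1. the orange rod stands let go on the floor of the tube (horizontal distance between rod_orange and tube below 0.012 m and z of rod_orange in the frame of tube below 0.017 m and angle between rod_orange's own z axis and vertical below 0.2 rad and contact force between the fingers and rod_orange below 0.2 N), for 0.2 s.
2. the orange cap has clicked over the balls and is kept pressed on the seal (z of cap_orange in the frame of tube below 0.109 m and horizontal distance between cap_orange and tube below 0.004 m and angle between cap_orange's own z axis and vertical below 0.1 rad and contact force between cap_orange and seal above 4 N and contact force between the fingers and cap_orange above 2 N), for 0.5 s.
At the end, for the whole second after the job is handed in: Rod stands in the tube on its floor (within 5 mm); cap clicked on: underside at most 109 mm above the table, within 4 mm of the tube's axis, upright within 0.1 rad. Fingers still on the cap (over 2 N), cap pressing the seal with over 4 N through the last second (all of step 2 and horizontal distance between rod_orange and tube below 0.012 m and z of rod_orange in the frame of tube below 0.017 m and angle between rod_orange's own z axis and vertical below 0.2 rad); the arm keeps its last pose, push and grip.
It fails at once if another rod, cap, fitting or tool is moved by more than 30 mm (distance of any of rod_green, rod_blue, cap_green, coupling, coupling2, nipple, wrench from where it was at the start of the episode above 0.03 m).
It also fails if it takes over 72 s, if anything falls off the work surface, if the arm or the gripper's body presses on something with over 40 N, if the wrist force passes 120 N, or if a joint passes its speed limit or range.

## Working session

There is one attempt and no reset: what is moved stays moved. The work goes in short steps, Python scripts to look and compute and a tool call to move; the robot and the scene stay as the last step left them, time stands still between calls to the robot, and variables do not carry over. Pictures are saved under pics/ and viewed, at most 13 in all, crops included, and the job is handed in when it is done.

Besides the shell and the picture viewer there is one more tool, called as name(argument=value, ...), one argument or row to a line, values as JSON. step_arm: Moves the arm, as the interface text tells. Scaled input: -1 to 1 covers 75 mm each way for a shift and 45 degrees each way for a turn. Its arguments: {"type":"object","properties":{"increments":{"type":"array","items":{"type":"array","items":{"type":"array","items":{"type":"number"}}}},"grip_force":{"type":"number"}},"required":["increments"]}

```bash
mkdir -p pics
cat > h.py <<'E'
import numpy as np, cv2
from scipy.spatial.transform import Rotation as R
from bench import env, eyes, order, regions_of, place_of
def rot(q): return R.from_quat([q[1],q[2],q[3],q[0]]).as_matrix()
def ray(p,uv):
    d=rot(p["orientation"])@np.linalg.inv(p["intrinsics"])@np.array([uv[0],uv[1],1.]); return np.array(p["xyz"]),d
def at_z(p,uv,z):
    o,d=ray(p,uv); return o+d*(z-o[2])/d[2]
def proj(p,X):
    c=rot(p["orientation"]).T@(np.array(X)-p["xyz"]); c=p["intrinsics"]@c; return c[:2]/c[2]
def togo(X,ang=None):
    o=env.get_obs(); return np.round(rot(o["tcp_rot"]).T@(np.array(X)-o["position"])/0.075,3)
E
python3 - <<'E'
from h import *
ims=[]
print(env.tip_extent, env.get_obs()["tcp_rot"])
for n in ["scene","top"]:
    p=eyes.capture(n); cv2.imwrite(f"pics/{n}0.png",cv2.resize(p["color"],(800,600)))
    print(n,p["xyz"],p["orientation"],p["intrinsics"][0])
    for t in ["rod_orange","rack","tube","tube_mouth","cap_orange","cap_orange_knob","cap_green","coupling","coupling2","nipple","wrench"]:
        r=place_of(p,t)
        z={"tube_mouth":.13,"rod_orange":.01,"cap_orange_knob":.047}.get(t,0)
        print(t,[(np.round(a["location"]).tolist(),round(a["score"],2),np.round(at_z(p,a["location"],z)[:2],3).tolist()) for a in r[:4]])
E
```

```text
0.025 [ 1.07627014e-03  9.78350920e-01 -2.06949966e-01 -1.75592891e-04]
scene [0.9368558  0.68836565 0.66631864] [-0.10374442  0.22185842  0.86289495 -0.44207266] [426.34637323   0.         279.00616104]
rod_orange [([362.0, 306.0], 0.66, [0.526, 0.252])]
rack [([254.0, 197.0], 0.72, [0.539, -0.222]), ([341.0, 293.0], 0.63, [0.535, 0.195])]
tube [([183.0, 213.0], 0.92, [0.736, -0.249]), ([245.0, 180.0], 0.69, [0.524, -0.315]), ([258.0, 240.0], 0.6, [0.611, -0.046])]
tube_mouth [([245.0, 142.0], 0.65, [0.52, -0.3]), ([181.0, 188.0], 0.64, [0.749, -0.163]), ([253.0, 196.0], 0.61, [0.617, -0.048]), ([340.0, 289.0], 0.24, [0.611, 0.283])]
cap_orange [([197.0, 183.0], 0.62, [0.653, -0.373]), ([231.0, 216.0], 0.56, [0.63, -0.173])]
cap_orange_knob [([200.0, 165.0], 0.72, [0.631, -0.385]), ([228.0, 196.0], 0.7, [0.624, -0.195])]
cap_green [([284.0, 200.0], 0.73, [0.472, -0.169]), ([309.0, 399.0], 0.43, [0.719, 0.365])]
coupling [([309.0, 401.0], 0.96, [0.721, 0.366]), ([193.0, 243.0], 0.71, [0.754, -0.114])]
coupling2 [([309.0, 401.0], 0.96, [0.721, 0.366]), ([193.0, 243.0], 0.71, [0.754, -
[... 651 characters left out ...]
 183.0], 0.59, [0.663, -0.346]), ([346.0, 195.0], 0.5, [0.624, -0.18]), ([347.0, 249.0], 0.39, [0.468, -0.181])]
cap_orange_knob [([355.0, 192.0], 0.78, [0.624, -0.198]), ([407.0, 183.0], 0.7, [0.653, -0.347])]
cap_green [([346.0, 248.0], 0.85, [0.471, -0.177]), ([157.0, 161.0], 0.59, [0.721, 0.373]), ([302.0, 187.0], 0.38, [0.649, -0.054])]
coupling [([156.0, 162.0], 0.69, [0.72, 0.373]), ([326.0, 156.0], 0.51, [0.741, -0.125])]
coupling2 [([156.0, 162.0], 0.69, [0.72, 0.373]), ([326.0, 156.0], 0.51, [0.741, -0.125])]
nipple [([301.0, 278.0], 0.7, [0.387, -0.047]), ([220.0, 224.0], 0.28, [0.539, 0.184])]
wrench [([231.0, 150.0], 0.84, [0.757, 0.156]), ([158.0, 161.0], 0.69, [0.723, 0.369])]
```

View pics/scene0.png

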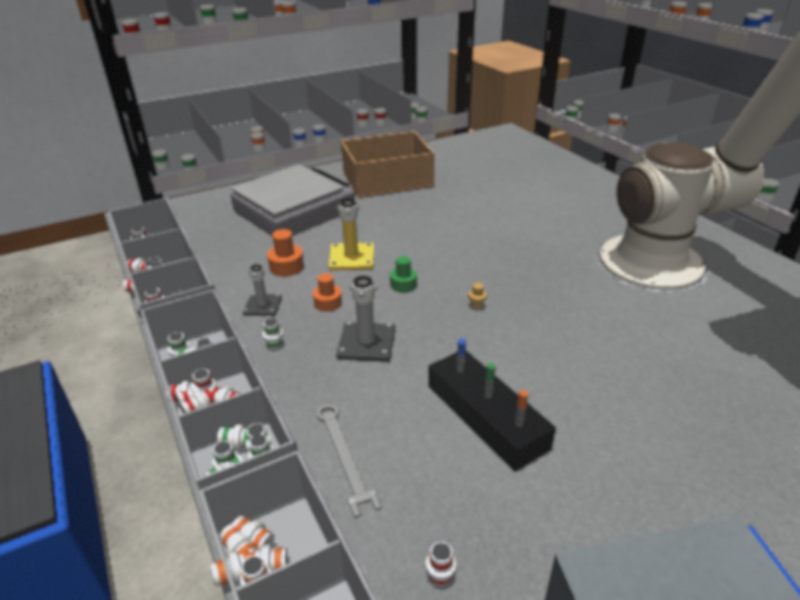

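View pics/top0.png

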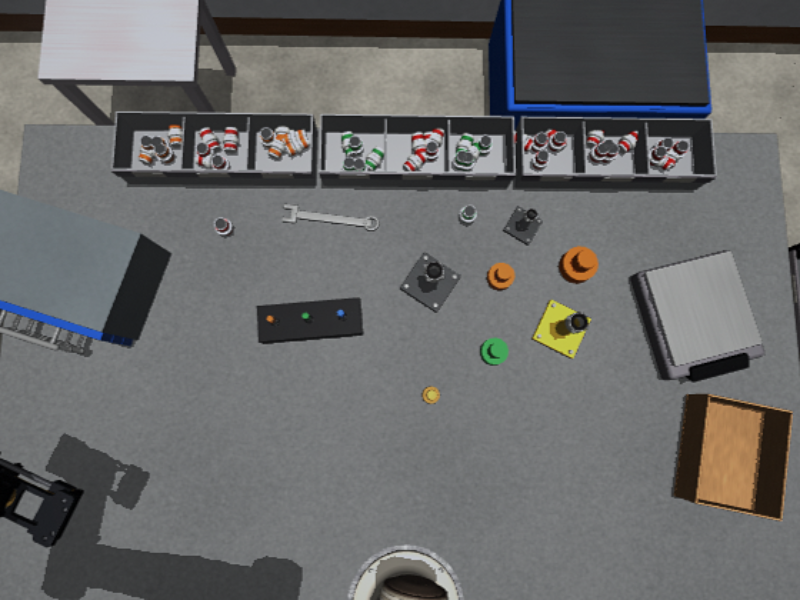

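The top view (800 px scale) shows these candidates:
- **Tubes:** large dark at (433,275), small dark at (524,222), yellow at (575,325). I choose the large dark one.
- **Orange caps:** (502,276) is about 26 px wide, roughly 53 mm and the same as green. (580,264) is about 37 px wide. I choose the smaller one at (502,276).
- **Rods:** orange at (270,319), green at (305,316), blue at (340,314). I choose the orange one.

Next I refine the positions from both views and check the choice in one crop.

```bash
cat >> h.py <<'E'
def tri(obs):
    A=np.zeros((3,3));b=np.zeros(3)
    for p,uv in obs:
        o,d=ray(p,uv); d=d/np.linalg.norm(d); M=np.eye(3)-np.outer(d,d); A+=M;b+=M@o
    return np.linalg.solve(A,b)
def blob(p,hlo,hhi,box,smin=110):
    x0,y0,x1,y1=[int(v) for v in box]
    h=cv2.cvtColor(p["color"],cv2.COLOR_BGR2HSV)[y0:y1,x0:x1]
    m=cv2.inRange(h,(hlo,smin,50),(hhi,255,255)); ys,xs=np.nonzero(m)
    return np.array([xs.mean()+x0,ys.mean()+y0]),(xs.min()+x0,ys.min()+y0,xs.max()+x0,ys.max()+y0),len(xs)
E
python3 - <<'E'
from h import *
s=eyes.capture("scene");t=eyes.capture("top")
k=0.7
for n,hl,hh,bs,bt in [("o",3,18,(505,380,540,412),(262,310,279,326)),("g",45,80,(480,358,500,375),(298,308,312,323)),("b",100,130,(453,335,470,352),(333,306,347,321))]:
    a=blob(s,hl,hh,np.array(bs)*k);b=blob(t,hl,hh,np.array(bt)*k)
    print(n,a,b,tri([(s,a[0]),(t,b[0])]),at_z(t,b[0],.094),at_z(s,a[0],.089))
# tube mouth / cap regions
for p,w in((s,"s"),(t,"t")):
    for th in("tube","cap_orange","rack"):
        for r in regions_of(p,th)[:3]:print(w,th,r["box"],round(r["score"],2))
    print([ (a["location"],round(a["score"],2)) for a in place_of(p,"tube_mouth")], [a["location"] for a in place_of(p,"cap_orange_knob")])
c=t["color"][130:240,180:440]; cv2.imwrite("pics/c1.png",cv2.resize(c,(780,330),interpolation=cv2.INTER_CUBIC))
E
```

```text
o (array([365.09090909, 279.25974026]), (np.int64(362), np.int64(273), np.int64(368), np.int64(285)), 77) (array([188.76, 222.96]), (np.int64(186), np.int64(221), np.int64(191), np.int64(225)), 25) [0.52971957 0.25506222 0.08953832] [0.52879859 0.25454144 0.094     ] [0.52973634 0.25433578 0.089     ]
g (array([342.90909091, 258.31818182]), (np.int64(341), np.int64(255), np.int64(345), np.int64(261)), 22) (array([213.5 , 220.55]), (np.int64(211), np.int64(219), np.int64(216), np.int64(222)), 20) [0.53546056 0.18969104 0.09346081] [0.53557716 0.18946587 0.094     ] [0.53215073 0.18596315 0.089     ]
b (array([322.73684211, 240.94736842]), (np.int64(321), np.int64(237), np.int64(325), np.int64(245)), 38) (array([237.7826087 , 218.86956522]), (np.int64(235), np.int64(217), np.int64(240), np.int64(221)), 23) [0.54057909 0.12524682 0.09338227] [0.54042485 0.12525211 0.094     ] [0.53761789 0.12087816 0.089     ]
s tube [168.7, 184.2, 199.9, 223.5] 0.88
s tube [229.1, 139.5, 264.1, 190.7] 0.79
s tube [237.8, 189.8, 275.0, 252.6] 0.77
s cap_orange [187.0, 160.3, 213.9, 196.0] 0.93
s cap_orange [219.9, 188.1, 240.3, 219.7] 0.82
s rack [303.7, 244.8, 388.1, 329.9] 0.92
s rack [340.9, 254.9, 346.2, 279.5] 0.71
[([243.5, 140.8], 0.88), ([180.0, 190.3], 0.86), ([253.4, 195.4], 0.77), ([358.3, 309.7], 0.32), ([229.1, 195.7], 0.26)] [[228.8, 196.5]]
t tube [373.5, 211.9, 412.0, 248.1] 0.89
t tube [280.0, 176.5, 323.1, 217.7] 0.8
t tube [351.2, 144.2, 378.6, 170.2] 0.76
t cap_orange [341.4, 188.1, 358.3, 198.3] 0.81
t cap_orange [390.9, 172.9, 420.4, 199.7] 0.67
t rack [179.2, 208.8, 252.3, 240.8] 0.76
[([301.1, 190.2], 0.79), ([372.2, 144.1], 0.62), ([408.1, 224.0], 0.58)] [[408.9, 180.5], [352.7, 193.8]]
```

View pics/c1.png

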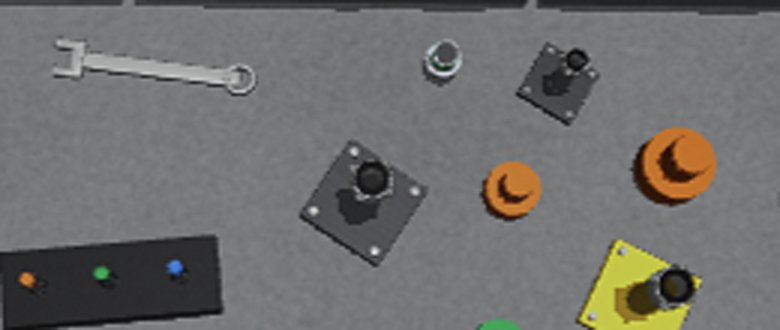

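The crop confirms the choice: the large dark tube, the small orange cap and the left-most (orange) rod. Now I work out the move to hover over the rod.

```bash
cat >> h.py <<'E'
def yturn(deg):
    "tool-z turn (units of 45deg) bringing tool y to world heading deg (mod 180)"
    y=rot(env.get_obs()["tcp_rot"])[:,1]; a=np.degrees(np.arctan2(y[1],y[0]))
    d=(deg-a+90)%180-90; return -d/45
E
python3 - <<'E'
from h import *
print(togo([.530,.2548,.20]),yturn(4.6),env.get_obs()["opening"])
E
```

```text
[5.087 2.366 0.634] 1.3670865709418865 0.08708311517693564
```

step_arm(
  increments=[
    [[0.462, 0.215, 0.058, 0, 0, 0, 60], [0.462, 0.215, 0.058, 0, 0, 0, 60], [0.462, 0.215, 0.058, 0, 0, 0, 60], [0.462, 0.215, 0.058, 0, 0, 0, 60], [0.462, 0.215, 0.058, 0, 0, 0, 60], [0.462, 0.215, 0.058, 0, 0, 0, 60], [0.462, 0.215, 0.058, 0, 0, 0, 60], [0.462, 0.215, 0.058, 0, 0, 0, 60], [0.462, 0.215, 0.058, 0, 0, 0, 60], [0.462, 0.215, 0.058, 0, 0, 0, 60], [0.462, 0.215, 0.058, 0, 0, 0, 60], [0, 0, 0, 0, 0, 0.152, 60], [0, 0, 0, 0, 0, 0.152, 60], [0, 0, 0, 0, 0, 0.152, 60], [0, 0, 0, 0, 0, 0.152, 60], [0, 0, 0, 0, 0, 0.152, 60], [0, 0, 0, 0, 0, 0.152, 60], [0, 0, 0, 0, 0, 0.152, 60], [0, 0, 0, 0, 0, 0.152, 60], [0, 0, 0, 0, 0, 0.152, 60]],
  ],
)

```text
t: 3.47
position: [0.5298, 0.255, 0.1998]
tcp_rot: [-0.0, 0.733, -0.681, 0.0]
ft_force: [-0.4, 1.3, 0.1]
opening: 0.0597
gripper_force: 0.0
```

Run:
```python
from h import *
print(env.get_obs()["position"],togo([.530,.2548,.20]),yturn(4.6),env.get_obs()["joints"])
w=eyes.capture("wrist"); print(w["xyz"],rot(w["orientation"]))
print(proj(w,[.53,.2548,.1]),proj(w,[.5355,.1897,.1]))
cv2.imwrite("pics/w1.png",w["color"])
```

```text
[0.52975722 0.25500207 0.19977328] [ 0.003 -0.003 -0.003] -0.008448236073627413 [ 7.23912143e-01  3.59749355e-01 -1.56233933e-01  6.72811590e-05
 -1.05466893e+00 -6.50295423e-01]
[0.53451282 0.17460697 0.33633419] [[-9.97281545e-01 -7.05703281e-02 -2.11978496e-02]
 [-7.36851574e-02  9.54603195e-01  2.88623004e-01]
 [-1.32685166e-04  2.89400362e-01 -9.57208135e-01]]
[273.8413145  216.40335569] [272.81996926 136.64245793]
```

View pics/w1.png

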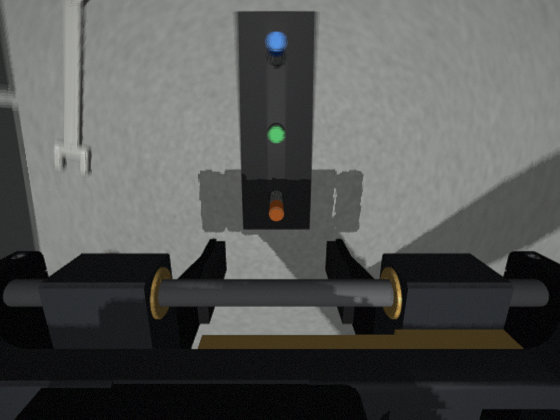

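The rod top shows at (277,213), 3 px from the prediction, so I'm well aligned. I descend and grip.

step_arm(
  increments=[
    [[0.017, 0.013, 0.28, 0, 0, 0, 60], [0, 0, 0.28, 0, 0, 0, 60], [0, 0, 0.28, 0, 0, 0, 60], [0, 0, 0.28, 0, 0, 0, 60], [0, 0, 0.28, 0, 0, 0, 60], [0, 0, 0, 0, 0, 0, 40], [0, 0, 0, 0, 0, 0, 20], [0, 0, 0, 0, 0, 0, 8], [0, 0, 0, 0, 0, 0, 8], [0, 0, 0, 0, 0, 0, 8], [0, 0, 0, 0, 0, 0, 8], [0, 0, 0, 0, 0, 0, 8], [0, 0, 0, 0, 0, 0, 8]],
  ],
  grip_force=20,
)

```text
t: 4.6
position: [0.529, 0.2537, 0.0952]
tcp_rot: [-0.0, 0.735, -0.678, 0.0]
ft_force: [0.3, 0.2, -0.1]
opening: 0.0147
gripper_force: 0.0
```

step_arm(
  increments=[
    [[0, 0, 0, 0, 0, 0, 8], [0, 0, 0, 0, 0, 0, 8], [0, 0, 0, 0, 0, 0, 8], [0, 0, -0.2, 0, 0, 0, 8], [0, 0, -0.3, 0, 0, 0, 8], [0, 0, -0.3, 0, 0, 0, 8], [0, 0, -0.3, 0, 0, 0, 8], [0, 0, -0.3, 0, 0, 0, 8], [0, 0, -0.3, 0, 0, 0, 8], [0, 0, -0.3, 0, 0, 0, 8], [0, 0, -0.2, 0, 0, 0, 8]],
  ],
)

```text
t: 5.52
position: [0.5291, 0.2538, 0.2618]
tcp_rot: [-0.001, 0.735, -0.678, 0.0]
ft_force: [0.3, 0.5, -1.2]
opening: 0.01
gripper_force: 20.0
```

Run:
```python
from h import *
s=eyes.capture("scene");t=eyes.capture("top")
# tube mouth estimates: dark ring centre by regions
print(tri([(s,[253.2,195.6]),(t,[302,189])]), at_z(s,[253.2,195.6],.13),at_z(t,[302,189],.13))
p0=proj(t,[.617,-.047,0]);print(p0)
# tube plate in top: min-area rect of dark plate -> centre
r=[a for a in regions_of(t,"tube") if abs(a["box"][0]-280)<8]
for a in r[:1]:
    m=a["mask"].astype(np.uint8); c=max(cv2.findContours(m,0,2)[0],key=cv2.contourArea); q=cv2.minAreaRect(c); print(q,at_z(t,q[0],.012))
o=env.get_obs();print(o["position"],o["opening"],o["gripper_force"],togo([.617,-.047,.255]))
im=np.vstack([cv2.resize(s["color"][120:300,200:400],(600,540),interpolation=2)]);cv2.imwrite("pics/s2.png",im)
```

```text
[ 0.61617052 -0.04444607  0.13331198] [ 0.6153293  -0.05026963  0.13      ] [ 0.61543485 -0.04382455  0.13      ]
[300.20624383 197.29306549]
((300.58782958984375, 197.05712890625), (31.399715423583984, 30.81280517578125), 33.023868560791016) [ 0.61551474 -0.04736924  0.012     ]
[0.52882634 0.2538456  0.26020942] 0.010615817688294577 19.991522433701903 [ 4.092 -0.854  0.064]
```

View pics/s2.png

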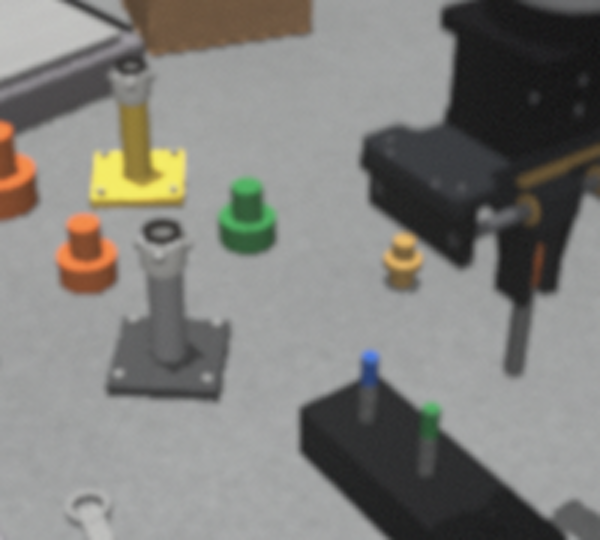

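The rod hangs upright in the gripper, with its lower end at (513,370) in the crop. The tube mouth is at (161,232). I move short of the tube so the wrist camera can measure the mouth.

step_arm(
  increments=[
    [[0.3, -0.085, 0, 0, 0, 0, 8], [0.4, -0.114, 0, 0, 0, 0, 8], [0.4, -0.114, 0, 0, 0, 0, 8], [0.4, -0.114, 0, 0, 0, 0, 8], [0.4, -0.114, 0, 0, 0, 0, 8], [0.4, -0.114, 0, 0, 0, 0, 8], [0.4, -0.114, 0, 0, 0, 0, 8], [0.3, -0.085, 0, 0, 0, 0, 8], [0.2, -0.054, 0, 0, 0, 0, 8], [0, 0, 0, 0, 0, 0, 8], [0, 0, 0, 0, 0, 0, 8]],
  ],
)

```text
t: 6.58
position: [0.615, 0.019, 0.2572]
tcp_rot: [0.002, 0.734, -0.679, -0.001]
ft_force: [-0.1, 1.3, -1.4]
opening: 0.0102
gripper_force: 20.0
```

Run:
```python
from h import *
w=eyes.capture("wrist"); print(env.get_obs()["position"],proj(w,[.616,-.047,.13]))
for a in place_of(w,"tube_mouth")[:3]: print(a, at_z(w,a["location"],.13))
for a in place_of(w,"cap_orange_knob")[:3]: print(a, at_z(w,a["location"],.047))
cv2.imwrite("pics/w2.png",w["color"])
```

```text
[0.61500351 0.01980474 0.25775642] [278.28773331 134.14200455]
{'location': [280.2, 130.1], 'score': 0.86} [ 0.61463054 -0.05050271  0.13      ]
```

View pics/w2.png

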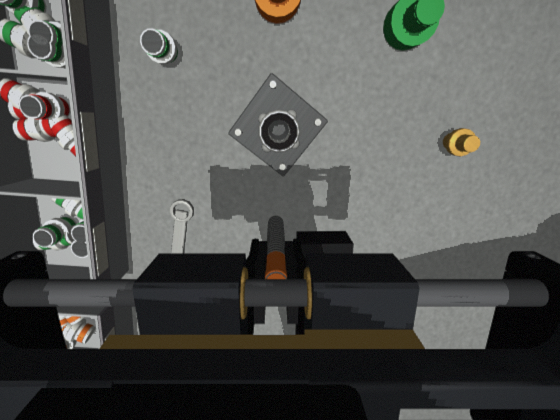

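The wrist view shows the mouth at (279,130) and the rod's lower end at (276,220). I use the same camera for both, so its bias cancels out.

Run:
```python
from h import *
w=eyes.capture("wrist"); o=env.get_obs(); T=np.array(o["position"]);Rm=rot(o["tcp_rot"])
b=T+Rm@[0,0,.085]; print("tcp axis at rod end",b,proj(w,b), "edge",proj(w,b+[0,-.006,0]))
g=cv2.cvtColor(w["color"],cv2.COLOR_BGR2GRAY)
print(g[205:250:2,276]); print(g[224,258:296])
# mouth: seal dark circle
c=g[100:162,248:310]; 
h=cv2.HoughCircles(cv2.resize(c,None,fx=4,fy=4,interpolation=2),cv2.HOUGH_GRADIENT,1,200,param1=120,param2=20,minRadius=40,maxRadius=100);print(h/4+np.array([248,100,0]) if h is not None else None)
f=w["intrinsics"][0,0];print(f)
```

```text
tcp axis at rod end [0.61525429 0.02079874 0.17411578] [273.77437948 223.01842894] edge [274.37684585 215.85251184]
[89 87 85 86 88 72 46 40 45 50 45 42 44 40 41 40 41 44 47 50 52 47 37]
[148 146  97  89  86  88  87  86  88  78  48  44  45  51  41  45  43  40
  41  41  46  44  46  42  41  56  84  86  81  79  86  85  87  87  86  85
  85  87]
[[[280.125      129.125       18.17499924]]]
297.1278388644956
```

step_arm(
  increments=[
    [[0.2, 0.012, 0, 0, 0, 0, 8], [0.25, 0.014, 0, 0, 0, 0, 8], [0.25, 0.014, 0, 0, 0, 0, 8], [0.212, 0.013, 0, 0, 0, 0, 8], [0, 0, 0.1, 0, 0, 0, 8], [0, 0, 0.15, 0, 0, 0, 8], [0, 0, 0.1, 0, 0, 0, 8], [0, 0, 0.05, 0, 0, 0, 8], [0, 0, 0, 0, 0, 0, 8], [0, 0, 0, 0, 0, 0, 8], [0, 0, 0, 0, 0, 0, 8]],
  ],
)

```text
t: 7.7
position: [0.6176, -0.0482, 0.23]
tcp_rot: [-0.0, 0.735, -0.678, 0.0]
ft_force: [0.8, -0.4, -1.0]
opening: 0.0102
gripper_force: 20.0
```

Run:
```python
from h import *
o=env.get_obs();print(o["position"],o["tcp_rot"],o["ft_force"])
T=np.array(o["position"]);b=T+rot(o["tcp_rot"])@[0,0,.085]
w=eyes.capture("wrist");s=eyes.capture("scene");t=eyes.capture("top")
print(b,proj(w,b),proj(s,b),proj(s,[b[0],b[1],.13]))
u,v=proj(w,b).astype(int);a=cv2.resize(w["color"][v-35:v+35,u-35:u+35],(400,400),interpolation=2);print(u,v)
u,v=proj(s,b).astype(int);c=cv2.resize(s["color"][v-25:v+25,u-25:u+25],(400,400),interpolation=2);print(u,v)
cv2.imwrite("pics/x3.png",np.hstack([a,c]))
```

```text
[ 0.61759831 -0.04818091  0.23002773] [-1.99567647e-04  7.34992977e-01 -6.78074618e-01  3.11329864e-04] [ 0.78274584 -0.38885713 -1.04442879]
[ 0.61766022 -0.04819186  0.14502776] [274.0116695  222.67827824] [252.30632314 190.75351247] [252.66504108 196.33019866]
274 222
252 190
```

View pics/x3.png

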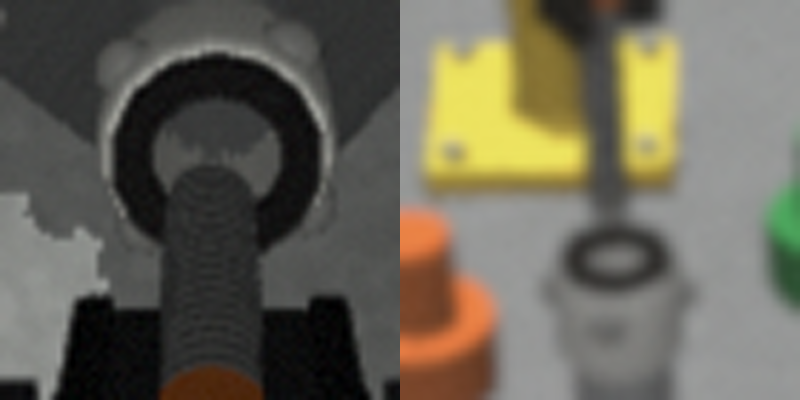

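Run:
```python
from h import *
w=eyes.capture("wrist");s=eyes.capture("scene")
m=at_z(w,[277.2,213.6],.13);r=at_z(w,[276,224.1],.145);print("wrist",m,r,m-r)
ms=at_z(s,[253.9,197.1],.13);rs=at_z(s,[253.1,191.6],.145);print("scene",ms,rs,ms-rs)
```

```text
wrist [ 0.61524674 -0.0511798   0.13      ] [ 0.61595088 -0.047273    0.145     ] [-0.00070414 -0.00390679 -0.015     ]
scene [ 0.61658023 -0.0439943   0.13      ] [ 0.61758881 -0.04422426  0.145     ] [-0.00100858  0.00022995 -0.015     ]
```

step_arm(
  increments=[
    [[0.032, 0.013, 0.05, 0, 0, 0, 8], [0, 0, 0.05, 0, 0, 0, 8], [0, 0, 0.05, 0, 0, 0, 8], [0, 0, 0, 0, 0, 0, 8], [0, 0, 0, 0, 0, 0, 8], [0, 0, 0, 0, 0, 0, 8]],
  ],
)

```text
t: 8.45
position: [0.6166, -0.0512, 0.2184]
tcp_rot: [0.0, 0.735, -0.678, 0.0]
ft_force: [0.0, -0.8, -0.5]
opening: 0.0102
gripper_force: 20.0
```

Run:
```python
from h import *
o=env.get_obs();print(o["position"],o["ft_force"])
T=np.array(o["position"]);b=T+rot(o["tcp_rot"])@[0,0,.085]
w=eyes.capture("wrist");s=eyes.capture("scene")
print(b,proj(w,b),proj(s,b))
u,v=proj(w,b).astype(int);a=cv2.resize(w["color"][v-35:v+35,u-35:u+35],(400,400),interpolation=2);print(u,v)
u,v=proj(s,b).astype(int);c=cv2.resize(s["color"][v-25:v+25,u-25:u+25],(400,400),interpolation=2);print(u,v)
cv2.imwrite("pics/x4.png",np.hstack([a,c]))
```

```text
[ 0.61656481 -0.05119258  0.21839   ] [ 0.03030754 -0.8490926  -0.48168408]
[ 0.6165597  -0.05120591  0.13339   ] [274.01772167 222.65544569] [252.45084549 194.30326481]
274 222
252 194
```

View pics/x4.png

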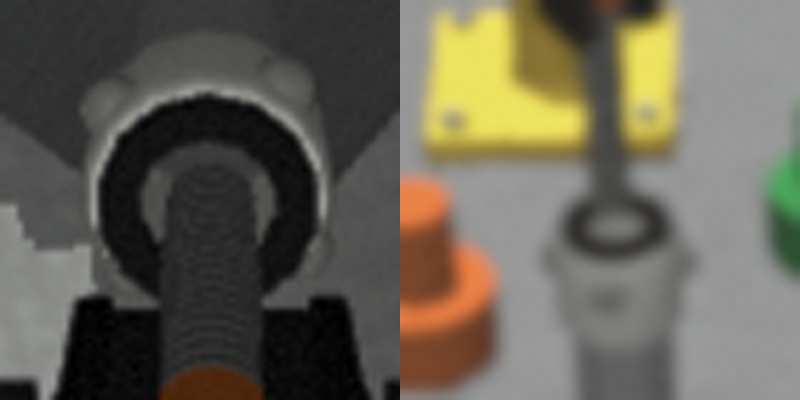

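The rod end and the seal ring are nearly concentric in the wrist crop: ring (209,203), rod end (213,212). I insert gently and watch the force.

step_arm(
  increments=[
    [[-0.006, -0.003, 0.05, 0, 0, 0, 8], [0, 0, 0.05, 0, 0, 0, 8], [0, 0, 0.05, 0, 0, 0, 8], [0, 0, 0.05, 0, 0, 0, 8], [0, 0, 0, 0, 0, 0, 8]],
  ],
)

```text
t: 8.97
position: [0.616, -0.0507, 0.2021]
tcp_rot: [0.001, 0.735, -0.678, -0.001]
ft_force: [-1.0, -1.5, -1.0]
opening: 0.0101
gripper_force: 20.0
```

The rod is inside the mouth with no contact force. I lower further and release.

step_arm(
  increments=[
    [[0, 0, 0.1, 0, 0, 0, 8], [0, 0, 0.1, 0, 0, 0, 8], [0, 0, 0.1, 0, 0, 0, 8], [0, 0, 0.1, 0, 0, 0, 8], [0, 0, 0.08, 0, 0, 0, 8], [0, 0, 0, 0, 0, 0, 8], [0, 0, 0, 0, 0, 0, 8]],
  ],
)

```text
t: 9.55
position: [0.6165, -0.0507, 0.1668]
tcp_rot: [0.0, 0.735, -0.678, -0.0]
ft_force: [0.6, 0.5, -1.2]
opening: 0.0104
gripper_force: 20.0
```

step_arm(
  increments=[
    [[0, 0, 0, 0, 0, 0, 16], [0, 0, 0, 0, 0, 0, 30], [0, 0, 0, 0, 0, 0, 40], [0, 0, 0, 0, 0, 0, 40], [0, 0, 0, 0, 0, 0, 40], [0, 0, 0, 0, 0, 0, 40], [0, 0, 0, 0, 0, 0, 40], [0, 0, -0.3, 0, 0, 0, 45], [0, 0, -0.3, 0, 0, 0, 50], [0, 0, -0.3, 0, 0, 0, 50], [-0.3, 0, -0.2, 0, 0, 0, 50], [-0.3, 0, 0, 0, 0, 0, 50], [-0.3, 0, 0, 0, 0, 0, 50], [0, 0, 0, 0, 0, 0, 50], [0, 0, 0, 0, 0, 0, 50]],
  ],
)

```text
t: 10.8
position: [0.6112, 0.0175, 0.25]
tcp_rot: [0.0, 0.735, -0.678, 0.0]
ft_force: [-0.2, -0.7, 0.0]
opening: 0.0499
gripper_force: 0.0
```

Run:
```python
from h import *
print(env.get_obs()["position"])
w=eyes.capture("wrist");s=eyes.capture("scene");t=eyes.capture("top")
for a in place_of(w,"tube_mouth")[:2]: print("mouth w",a, at_z(w,a["location"],.13))
u,v=proj(w,[.616,-.049,.13]).astype(int);print(u,v)
a=cv2.resize(w["color"][v-40:v+40,u-40:u+40],(400,400),interpolation=2)
cv2.imwrite("pics/x5.png",np.hstack([a,cv2.resize(s["color"][160:260,210:310],(400,400),interpolation=2)]))
# cap
for n,p in(("s",s),("t",t)):
    for q in place_of(p,"cap_orange_knob")[:2]: print(n,q,at_z(p,q["location"],.047))
    for r in regions_of(p,"cap_orange")[:2]: print(n,r["box"],r["score"])
```

```text
[0.61117345 0.01748847 0.2500325 ]
mouth w {'location': [276.1, 133.3], 'score': 0.72} [ 0.61497936 -0.04940131  0.13      ]
274 133
s {'location': [198.1, 165.0], 'score': 0.83} [ 0.63646729 -0.3908923   0.047     ]
s {'location': [225.9, 195.8], 'score': 0.65} [ 0.62813828 -0.19933328  0.047     ]
s [186.6, 159.3, 214.7, 196.5] 0.67
s [221.7, 190.6, 240.6, 220.1] 0.59
t {'location': [407.9, 183.2], 'score': 0.97} [ 0.65113055 -0.34996845  0.047     ]
t {'location': [350.2, 195.7], 'score': 0.76} [ 0.61395622 -0.1848714   0.047     ]
t [339.4, 187.2, 358.6, 204.2] 0.83
```

View pics/x5.png

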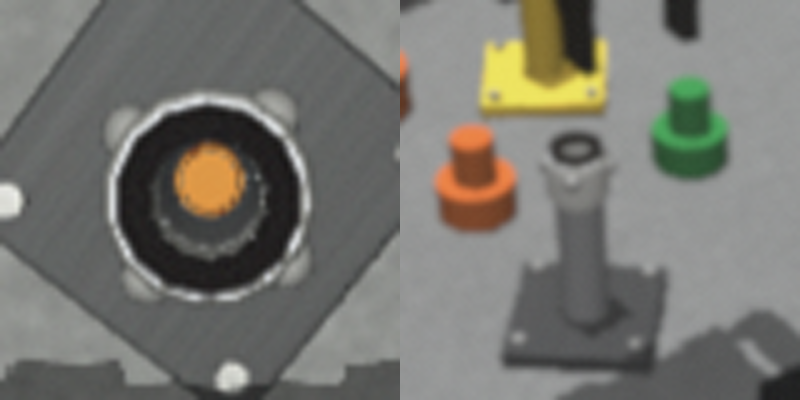

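The orange band shows inside the seal at (210,180), so the rod stands in the tube. I go to the cap at the same relative viewing height, lateral first, then down.

step_arm(
  increments=[
    [[0.2, 0.029, 0, 0, 0, 0, 60], [0.4, 0.058, 0, 0, 0, 0, 60], [0.4, 0.058, 0, 0, 0, 0, 60], [0.4, 0.058, 0, 0, 0, 0, 60], [0.4, 0.058, 0, 0, 0, 0, 60], [0.19, 0.029, 0, 0, 0, 0, 60], [0, 0, 0, 0, 0, -0.114, 60], [0, 0, 0, 0, 0, -0.114, 60], [0, 0, 0, 0, 0, -0.114, 60], [0, 0, 0.26, 0, 0, 0, 60], [0, 0, 0.3, 0, 0, 0, 60], [0, 0, 0.3, 0, 0, 0, 60], [0, 0, 0.1, 0, 0, 0, 60], [0, 0, 0, 0, 0, 0, 60], [0, 0, 0, 0, 0, 0, 60], [0, 0, 0, 0, 0, 0, 60]],
  ],
)

```text
t: 12.53
position: [0.6025, -0.1341, 0.1796]
tcp_rot: [-0.001, 0.819, -0.574, 0.001]
ft_force: [0.3, 0.3, -0.3]
opening: 0.0595
gripper_force: 0.0
```

Run:
```python
from h import *
o=env.get_obs();print(o["position"],rot(o["tcp_rot"])[:,0],yturn(20))
w=eyes.capture("wrist")
for a in place_of(w,"cap_orange_knob")[:2]: print(a)
for r in regions_of(w,"cap_orange")[:2]: print(r["box"],r["score"])
cv2.imwrite("pics/w6.png",w["color"][40:240,130:430])
cv2.imwrite("pics/w6.png",cv2.resize(w["color"][50:230,150:400],(750,540),interpolation=2))
```

```text
[ 0.60253236 -0.13414544  0.17959532] [ 0.34148288 -0.9398868   0.00149811] -0.0007225111165856409
{'location': [272.5, 137.3], 'score': 0.89}
[243.1, 111.2, 300.1, 163.2] 0.7
```

View pics/w6.png

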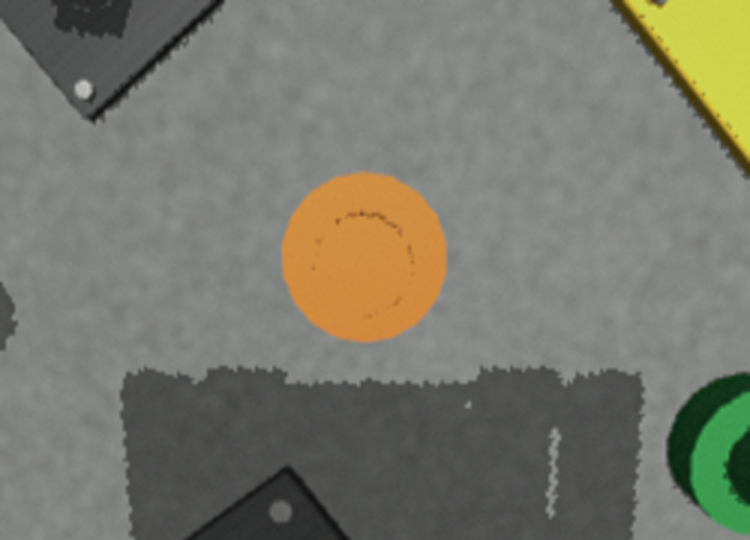

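Run:
```python
from h import *
w=eyes.capture("wrist");o=env.get_obs();T=np.array(o["position"]);Rm=rot(o["tcp_rot"])
Rc=rot(w["orientation"]);c=Rm.T@(w["xyz"]-T);Rtc=Rm.T@Rc;K=w["intrinsics"]
def off(uv,h):
    d=Rtc@np.linalg.inv(K)@[uv[0],uv[1],1]; return c+d*(h-c[2])/d[2]
oc=off([271,138],T[2]-.058);os=off([271.8,135.7],T[2]-.026);om=off([275.8,132.4],.25003-.13);print(oc,os,om)
for a,b in((oc,Rm),(os,Rm)):print("cap",T+b@a)
y=np.radians(4.6);R1=rot([0,.735,-.678,0]);print("mouth",np.array([.61117,.01749,.25003])+R1@om)
b=np.array([-.002,0,0])
print("grasp tool move", (oc+b)/.075, "z",(T[2]-.053)/.075)
```

```text
[ 0.06280332 -0.00266537  0.12120988] [ 0.06278049 -0.00236962  0.15320988] [0.06747802 0.00140299 0.12003   ]
cap [ 0.62626307 -0.19205774  0.05805743]
cap [ 0.62605076 -0.1921384   0.02605687]
mouth [ 0.61520681 -0.04988177  0.13      ]
grasp tool move [ 0.81071087 -0.03553833  1.61613174] z 1.6827984081249296
```

step_arm(
  increments=[
    [[0.2, -0.009, 0, 0, 0, 0, 60], [0.25, -0.01, 0, 0, 0, 0, 60], [0.25, -0.01, 0, 0, 0, 0, 60], [0.11, -0.006, 0, 0, 0, 0, 60], [0, 0, 0.25, 0, 0, 0, 60], [0, 0, 0.35, 0, 0, 0, 60], [0, 0, 0.35, 0, 0, 0, 60], [0, 0, 0.3, 0, 0, 0, 60], [0, 0, 0.2, 0, 0, 0, 60], [0, 0, 0.15, 0, 0, 0, 60], [0, 0, 0.05, 0, 0, 0, 60], [0, 0, 0, 0, 0, 0, 60], [0, 0, 0, 0, 0, 0, 60]],
  ],
)

```text
t: 13.82
position: [0.6255, -0.1903, 0.0551]
tcp_rot: [-0.0, 0.819, -0.574, 0.001]
ft_force: [0.0, -0.9, 0.9]
opening: 0.0601
gripper_force: 0.0
```

step_arm(
  increments=[
    [[0, 0, 0, 0, 0, 0, 45], [0, 0, 0, 0, 0, 0, 35], [0, 0, 0, 0, 0, 0, 20], [0, 0, 0, 0, 0, 0, 20], [0, 0, 0, 0, 0, 0, 20], [0, 0, 0, 0, 0, 0, 20], [0, 0, 0, 0, 0, 0, 20], [0, 0, 0, 0, 0, 0, 20], [0, 0, 0, 0, 0, 0, 20], [0, 0, 0, 0, 0, 0, 20]],
  ],
  grip_force=50,
)

```text
t: 14.65
position: [0.6251, -0.1901, 0.0546]
tcp_rot: [-0.0, 0.819, -0.574, 0.0]
ft_force: [0.4, -0.6, 2.5]
opening: 0.0272
gripper_force: 50.0
```

step_arm(
  increments=[
    [[0, 0, -0.2, 0, 0, 0, 20], [0, 0, -0.35, 0, 0, 0, 20], [0, 0, -0.4, 0, 0, 0, 20], [0, 0, -0.4, 0, 0, 0, 20], [0, 0, -0.35, 0, 0, 0, 20], [0, 0, -0.2, 0, 0, 0, 20], [0, 0, -0.1, 0, 0, 0, 20], [-0.2, -0.057, 0, 0, 0, 0, 20], [-0.35, -0.1, 0, 0, 0, 0, 20], [-0.35, -0.1, 0, 0, 0, 0, 20], [-0.35, -0.1, 0, 0, 0, 0, 20], [-0.35, -0.1, 0, 0, 0, 0, 20], [-0.226, -0.063, 0, 0, 0, 0, 20], [0, 0, 0, 0, 0, 0, 20], [0, 0, 0, 0, 0, 0, 20], [0, 0, 0, 0, 0, 0, 20]],
  ],
)

```text
t: 15.98
position: [0.6139, -0.048, 0.2029]
tcp_rot: [0.001, 0.819, -0.574, -0.001]
ft_force: [0.3, 0.7, -0.4]
opening: 0.0272
gripper_force: 50.0
```

Run:
```python
from h import *
o=env.get_obs();T=np.array(o["position"]);print(T,o["opening"],o["gripper_force"],o["ft_force"],togo([.615,-.048,.19]))
w=eyes.capture("wrist");s=eyes.capture("scene")
a=cv2.resize(w["color"][140:290,190:360],(400,353),interpolation=2);c=cv2.resize(s["color"][140:228,205:305],(400,353),interpolation=2)
cv2.imwrite("pics/x7.png",np.hstack([a,c]))
for n,p in(("w",w),("s",s)): print(n,[np.round(proj(p,T+[dx,dy,-.055+dz]),1).tolist() for dx,dy,dz in((0,0,0),(0,-.0265,0),(.0265,0,0),(-.0265,0,0),(0,.0265,0))],proj(p,[.615,-.048,.13]))
```

```text
[ 0.61391023 -0.0480221   0.20287403] 0.027178607685464394 49.999209344387054 [ 0.29738032  0.74638273 -0.430883  ] [ 0.005 -0.014  0.172]
w [[273.4, 236.9], [286.8, 202.5], [237.1, 224.7], [308.8, 248.8], [260.9, 269.0]] [272.12209024 227.24655702]
s [[253.8, 189.3], [248.8, 183.8], [243.0, 192.5], [264.4, 186.1], [259.0, 195.0]] [253.76443526 196.04484979]
```

View pics/x7.png

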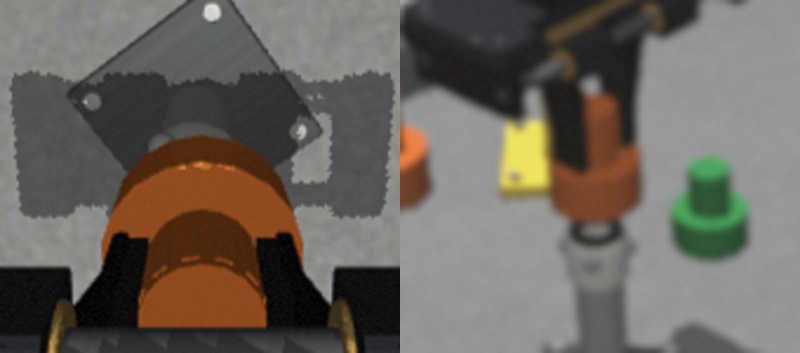

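The cap is centred over the neck in both views: column 597 for both in the scene crop, and about 200 in the wrist crop. I lower it to just above the balls.

step_arm(
  increments=[
    [[0, -0.014, 0.06, 0, 0, 0, 20], [0, 0, 0.08, 0, 0, 0, 20], [0, 0, 0.06, 0, 0, 0, 20], [0, 0, 0.05, 0, 0, 0, 20], [0, 0, 0.03, 0, 0, 0, 20], [0, 0, 0.02, 0, 0, 0, 20], [0, 0, 0, 0, 0, 0, 20], [0, 0, 0, 0, 0, 0, 20]],
  ],
)

```text
t: 16.75
position: [0.6157, -0.0477, 0.1818]
tcp_rot: [-0.0, 0.819, -0.574, 0.0]
ft_force: [0.1, -0.6, -0.6]
opening: 0.0268
gripper_force: 50.0
```

step_arm(
  increments=[
    [[0, 0, 0.02, 0, 0, 0, 20], [0, 0, 0.02, 0, 0, 0, 20], [0, 0, 0.02, 0, 0, 0, 20], [0, 0, 0, 0, 0, 0, 20], [0, 0, 0, 0, 0, 0, 20]],
  ],
)

```text
t: 17.17
position: [0.6156, -0.0477, 0.1772]
tcp_rot: [-0.0, 0.819, -0.574, 0.0]
ft_force: [0.6, 0.0, -0.9]
opening: 0.0269
gripper_force: 50.0
```

step_arm(
  increments=[
    [[0, 0, 0.015, 0, 0, 0, 20], [0, 0, 0.015, 0, 0, 0, 20], [0, 0, 0.015, 0, 0, 0, 20], [0, 0, 0, 0, 0, 0, 20]],
  ],
)

```text
t: 17.5
position: [0.6165, -0.0476, 0.1756]
tcp_rot: [-0.001, 0.819, -0.574, 0.001]
ft_force: [-0.2, 1.5, 5.8]
opening: 0.0268
gripper_force: 50.0
```

step_arm(
  increments=[
    [[0, 0, 0.015, 0, 0, 0, 20], [0, 0, 0.015, 0, 0, 0, 20], [0, 0, 0.015, 0, 0, 0, 20], [0, 0, 0, 0, 0, 0, 20]],
  ],
)

```text
t: 17.83
position: [0.6169, -0.0477, 0.1736]
tcp_rot: [-0.001, 0.819, -0.573, 0.002]
ft_force: [-1.5, 1.0, 9.3]
opening: 0.027
gripper_force: 50.0
```

step_arm(
  increments=[
    [[0, 0, 0.015, 0, 0, 0, 20], [0, 0, 0.015, 0, 0, 0, 20], [0, 0, 0, 0, 0, 0, 20], [0, 0, 0, 0, 0, 0, 20]],
  ],
)

```text
t: 18.17
position: [0.6163, -0.0474, 0.1694]
tcp_rot: [-0.001, 0.819, -0.574, 0.001]
ft_force: [0.0, 1.5, 3.4]
opening: 0.0268
gripper_force: 50.0
```

step_arm(
  increments=[
    [[0, 0, 0.02, 0, 0, 0, 20], [0, 0, 0.02, 0, 0, 0, 20], [0, 0, 0.02, 0, 0, 0, 20], [0, 0, 0.02, 0, 0, 0, 20], [0, 0, 0, 0, 0, 0, 20], [0, 0, 0, 0, 0, 0, 20]],
  ],
)

```text
t: 18.67
position: [0.6153, -0.0477, 0.162]
tcp_rot: [0.0, 0.819, -0.574, -0.0]
ft_force: [-0.4, 0.9, 0.8]
opening: 0.027
gripper_force: 50.0
```

step_arm(
  increments=[
    [[0, 0, 0.02, 0, 0, 0, 20], [0, 0, 0.02, 0, 0, 0, 20], [0, 0, 0.015, 0, 0, 0, 20], [0, 0, 0, 0, 0, 0, 20], [0, 0, 0, 0, 0, 0, 20], [0, 0, 0, 0, 0, 0, 20]],
  ],
)

```text
t: 19.17
position: [0.6156, -0.0479, 0.1596]
tcp_rot: [0.0, 0.819, -0.574, 0.0]
ft_force: [-2.9, 2.2, 8.2]
opening: 0.0272
gripper_force: 50.0
```

step_arm(
  increments=[
    [[0, 0, 0, 0, 0, 0, 20], [0, 0, 0, 0, 0, 0, 20], [0, 0, 0, 0, 0, 0, 20], [0, 0, 0, 0, 0, 0, 20], [0, 0, 0, 0, 0, 0, 20], [0, 0, 0, 0, 0, 0, 20], [0, 0, 0, 0, 0, 0, 20], [0, 0, 0, 0, 0, 0, 20], [0, 0, 0, 0, 0, 0, 20], [0, 0, 0, 0, 0, 0, 20], [0, 0, 0, 0, 0, 0, 20], [0, 0, 0, 0, 0, 0, 20], [0, 0, 0, 0, 0, 0, 20], [0, 0, 0, 0, 0, 0, 20], [0, 0, 0, 0, 0, 0, 20]],
  ],
)

```text
t: 20.42
position: [0.6156, -0.0479, 0.1596]
tcp_rot: [-0.0, 0.819, -0.574, 0.0]
ft_force: [-3.6, 2.2, 7.4]
opening: 0.0269
gripper_force: 50.0
```

Run:
```python
from h import *
s=eyes.capture("scene");o=env.get_obs();print(o["position"],o["ft_force"])
cv2.imwrite("pics/x8.png",cv2.resize(s["color"][140:260,200:320],(560,560),interpolation=2))
```

```text
[ 0.61558383 -0.04785499  0.15962511] [-2.98938497  1.55796048  7.23579193]
```

View pics/x8.png

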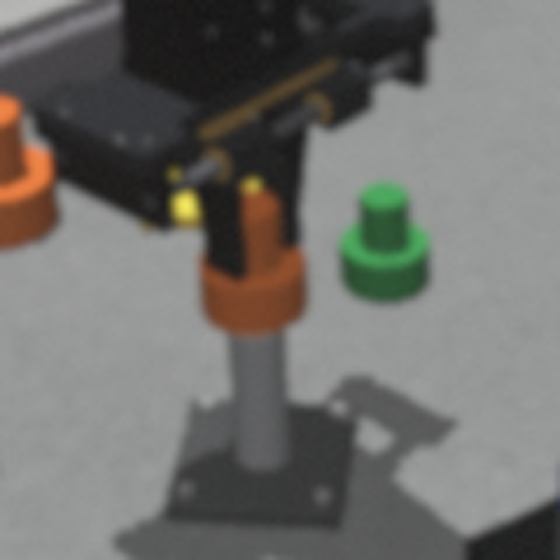

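The cap sits straight on the neck at (253,290). The wrist force is about 7.4 N, and adding the cap's weight puts about 8 N on the seal. I hand in.

```bash
python3 -c "
from h import *
print(order.sign_off())"
```

```text
the job is handed in; nothing more can be done
None
```

The orange rod is in the tube, and the orange cap clicked on and was still gripped and pressed onto the seal with about 8 N when I handed the job in; the hand-in returned no verdict.

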